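# Set the specimen forceps to the gauge lines for the waiting specimen and hold the gap

### The arm

A 6-joint arm with a two-finger parallel gripper is mounted at the origin on the work surface. World frame = base frame: x ahead of the robot, y to its left, z up, the work surface at z = 0. Lengths are in mm, angles in rad, forces in N, time in s.
With the tool pointing down it reaches from about 350 to 975 mm from the base axis. Payload 7.1 kg.
Tool frame: the origin (TCP) lies on the centre line of the jaws, within the pads' length; the fingertips stand arm.tip_extent ahead of it and the grasp point (between the pads) lies 11 mm behind it (arm.tip_extent is the distance from the TCP to the fingertips, in mm); y points along the fingers, x is the direction in which the jaws open and shut, and the axes are right-handed (so a half turn about y gives the same grasp; the last joint's range is limited). The gripper opens to 88 mm and grips with 3 to 60 N. Pads are 20 mm wide; open, the fingers measure 115 mm over their backs; the gripper's body (75 mm by 178 mm) begins 61 mm behind the grasp point.
Start: joints at [1.26, 0.423, 1.63, -0, 1.089, -0.019], TCP at [179.766, 598.572, 230.675] pointing down, gripper open.
Joint ranges: [-3, 3], [-0.9, 2.11], [0.09, 2.58], [-1.31, 4.45], [0.11, 2.69], [-2.54, 2.54]. Speed limits (rad/s): [2.39, 2.39, 3.01, 3.14, 3.14, 3.14].

### API

Orientations are given as a rotation vector (axis times angle).
In Python, from cell import arm gives the robot as it stands. Calls block until the motion is done:
- arm.move_ptp(position, orientation): joint-space move of the TCP to a pose.
- arm.servo_line(position, ori=None, speed=150, threshold=None): straight line of the TCP; ori=None keeps the orientation; speed is the mean speed in mm/s. With threshold (N) it stops when the force on the tool has changed by that much, and returns True; else False.
- arm.move_joints(angles): joint-space move.
- arm.command_gripper(opening, grip_force=None): finger opening in mm; grip_force is the grip in N (None keeps the last); returns when the fingers have stopped.
- arm.pause(seconds).
- arm.solve_ik(position, orientation): joint angles nearest the present ones, or None.
- arm.sense(): the state.
- arm.capture(name): name is "side" or "top"; returns a dict with "img" (400x640x3 uint8, red, green, blue), "K" (3x3 intrinsics, pixels), "dist" ([k1, k2, p1, p2, k3] as OpenCV has them; the pictures are not rectified), "camera_from_world" (4x4, takes a point from world to camera coordinates). Camera axes: x right, y down, z forward; pixel columns grow to the right and rows downward; lengths in mm; the calibration is good to about 2 mm. A picture is of the moment at which its call begins. There is no depth.
A pose or a line that the arm cannot do raises arm.IKError and nothing moves.
- arm.sign_off(): hands the job in, once; it reports no verdict.
Trained networks look in a picture, given as the dict that the camera call returned (one of the last four; its "shot" number tells which), for a name from the list of things; names that differ only in an ending like _2 or _b are one class to them, and where a whole thing is asked for, a point or a joint stands for the part that bears it (a point fixed in the world has none). Each returns a list of dicts, best first, with "confidence" (0 to 1); they miss things now and then, are a little off and sometimes report something else, mostly with a low value. They report only what shows in the picture. A call takes as long as a camera call. They do not tell look-alikes from the thing itself.
- arm.trace(picture, thing): "region" (400x640 bool, what is visible of it) and "bbox" ([left, top, right, bottom] as shares, 0 to 1, of the picture: columns of its width, rows of its height, round what is visible of it).
- arm.pinpoint(picture, thing): "position" ([column, row] as shares, 0 to 1, of the picture: columns of its width, rows of its height: a listed point, or the origin of a listed thing).
The state is a dict: "t": time; "q": joint angles; "joint_velocities": joint speeds; "tau": joint torques, N m; "position": TCP position; "eef_rot": TCP orientation; "force": force on the tool from outside, world axes, zero at the start; "wrist_torque": the same for the moment, N m; "gripper_width": finger opening in mm.
Only numpy, scipy, OpenCV 4.12 (cv2) and the standard library are available. Lean on these libraries where they do the work, as an engineer would, in place of code of your own. Each camera call takes 0.05 s, during which the arm holds its last target. There are 200 camera calls.

### The job

The specimen in the dish beside the light box (hazelnut, snail shell or pine cone) is fragile, so preset the long sprung forceps to its width. Pick the forceps off their rest by the ribbed grips, carry them over the light box and squeeze until the inner edges of the tips stand right over the pair of gauge lines ruled for that specimen, about a centimetre above the glass. Finish while still holding them there with the gap steady, not touching the light box, and leave everything else on the bench where it is.

Things in the scene. Friction and masses are not known exactly. Their poses are not given: they have to be found in the camera images.
- forceps: Long steel forceps, 245 mm, about 70 g, lying level on the rest: two strip arms (3 mm thick, 12 mm tall) joined at the heel and sprung apart. Origin midway between the two ribbed grips (46 mm long, 18 mm tall), mid height, 38 mm above the bench on the rest, 13 mm ahead of the balance point. x points to the tips, 120 mm ahead (heel 120 mm behind); y is the squeezing direction, z up.
- forceps_left (a joint): How far each forceps arm has turned inward about the heel (both turn alike), rad: 0 left alone, tips 60 mm apart; 0.125 tips shut; tip gap about 60 mm - 480 mm x angle. Squeezed at the origin, the width over the grips is 16 mm + half the tip gap (46 mm left alone, 36 at a gap of 40, 30 at 28, 24 at 16). The spring takes about 5 N on each grip at a gap of 40, 8 N at 28, 11.5 N at 16.
- tip_left (a point): End of the forceps' +y arm: lower edge of the tip's inner face, 3 mm below the forceps' mid height. The tip gap is the distance between tip_left and tip_right. Each tip is a straight bar 6 mm tall and 5.5 mm thick.
- tip_right (a point): The same point on the -y arm of the forceps.
- rest: Wooden instrument rest, fixed: base plate 180 x 100 x 6 mm with two cross ridges 32 mm high (end stops 39 mm) that carry the forceps, one 66 mm ahead of its origin (+x, to the tips), one 78 mm behind. Between them, around the grips, nothing stands above the base plate. Origin on the bench, below the forceps' grips.
- light_box: Low grey light box with a white glass top, fixed, 140 (x) x 240 (y) mm, 45 mm high. Origin at the centre of its underside; -x is its front, towards the robot. Near the front edge three pairs of black lines form a size gauge, side by side; each line runs along x, 30 mm long, 2 mm wide, from 10 mm inside the front edge. Behind each pair its specimen's outline is printed in grey.
- gauge_nut (a point): On the glass (45 mm above the bench), middle of the narrowest pair of lines, the one at the light box's -y end: lines 16 mm apart between centres, at +-8 mm in y of this point, running 15 mm to either side in x. x and y as the light box's.
- gauge_shell (a point): The same for the middle pair: lines 28 mm apart, at +-14 mm in y.
- gauge_cone (a point): The same for the widest pair, at the light box's +y end: lines 40 mm apart, at +-20 mm in y.
- dish: The open glass dish standing beside the light box, at its +y side; 88 mm across, 12 mm high, fixed. Origin at the centre of its underside. Two more dishes like it stand far from the box on the other side of the bench with the other two specimens.
- nut: Hazelnut, brown, 16 mm wide and 18 mm tall, with a pale foot. Loose. Origin at the centre of its underside. It lies in one of the three dishes, centred within a few mm.
- shell: Snail shell, tan, 28 mm wide and 23 mm tall. Loose. Origin at the centre of its underside. In one of the three dishes.
- cone: Small pine cone, dark brown and scaly, 40 mm wide and 50 mm tall, standing. Loose. Origin at the centre of its underside. In one of the three dishes.
- jar_a: Small glass jar with a bare metal lid, 50 mm wide, 48 mm tall. A bystander. Origin at its underside, at its middle.
- jar_b: Small glass jar with a black lid, 50 mm wide, 48 mm tall. A bystander. Origin at its underside, at its middle.
- jar_c: Small glass jar with a white lid, 50 mm wide, 48 mm tall. A bystander. Origin at its underside, at its middle.
- beaker: Glass beaker, 72 mm wide, 90 mm tall, with a plastic dropper leaning in it (158 mm to its top). A bystander. Origin at its underside, at its middle.
- magnifier: Hand magnifier lying flat, lens 99 mm across, handle to its -x, 160 mm from the lens centre to its end, 12 mm thick. A bystander. Origin at its underside, below the lens centre.
- pencil: Pencil lying along its x, 200 mm long, 7 mm thick. A bystander. Origin at its underside, at its middle.
- lens_carton: Green and black lens carton, 132 x 172 x 29 mm. A bystander. Origin at its underside, at its middle.
Mind the look-alikes: they are no part of the job. There is more than one size of the rest; the job needs the larger. What is shaped like the dish but purple is not meant.

How it is judged:
By the outcome, as a careful person would: the job done as asked, in the order asked, and still so for the second after the job is handed in, while the arm keeps its last pose, push and grip.
It also fails if it takes over 42 s, if anything falls off the work surface, if the arm or the gripper's body presses on something with over 40 N, if the wrist force passes 120 N, or if a joint passes its speed limit or range.

## Working session

There is one attempt and no reset: what is moved stays moved. The work goes in short steps, each a Python script; the robot and the scene stay as the last script left them, time stands still between calls to the robot, and variables do not carry over. Pictures are saved under pics/ and viewed, about 8 in all and at most 12, crops included, and the job is handed in when it is done.

```bash
mkdir -p pics; ls; cat > h.py <<'E'
import numpy as np, cv2
from cell import arm
from scipy.spatial.transform import Rotation as R
def save(c,name,box=None,scale=1):
    im=c["img"][:,:,::-1]
    if box: im=im[box[1]:box[3],box[0]:box[2]]
    cv2.imwrite("pics/"+name,cv2.resize(im,None,fx=scale,fy=scale,interpolation=cv2.INTER_CUBIC))
def ray(c,px):
    p=cv2.undistortPoints(np.array([[px]],float),c["K"],np.array(c["dist"],float))[0,0]
    T=c["camera_from_world"]; Rm=T[:3,:3]; o=-Rm.T@T[:3,3]; return o,Rm.T@np.array([p[0],p[1],1])
def onz(c,px,z):
    o,d=ray(c,px); return o+d*(z-o[2])/d[2]
def proj(c,P):
    T=c["camera_from_world"]; 
    return cv2.projectPoints(np.atleast_2d(np.array(P,float)),cv2.Rodrigues(T[:3,:3])[0],T[:3,3],c["K"],np.array(c["dist"],float))[0][:,0]
def pin(c,n): return [(np.round(np.array(d["position"])*[640,400],1),round(d["confidence"],2)) for d in arm.pinpoint(c,n)]
E
python3 - <<'E'
from h import *
s=arm.capture("side");t=arm.capture("top")
save(s,"s0.png");save(t,"t0.png")
print(arm.tip_extent,R.from_rotvec(arm.sense()["eef_rot"]).as_matrix().round(2), arm.sense()["t"])
Z=dict(forceps=38,tip_left=35,tip_right=35,rest=0,light_box=0,gauge_nut=45,gauge_shell=45,gauge_cone=45,dish=0,nut=0,shell=0,cone=0)
for c,n in((s,"side"),(t,"top")):
    T=c["camera_from_world"];print(n,(-T[:3,:3].T@T[:3,3]).round())
    for k,z in Z.items():
        print(k,[(p.tolist(),q,onz(c,p,z)[:2].round().tolist()) for p,q in pin(c,k)])
E
```

```text
pics
8.0 [[ 0.29 -0.   -0.96]
 [ 0.96 -0.    0.29]
 [-0.   -1.    0.  ]] 0.1
side [  227. -1197.   785.]
forceps [([295.3, 253.9], 0.84, [423.0, -221.0]), ([245.6, 174.6], 0.32, [357.0, 293.0])]
tip_left [([337.1, 247.3], 0.72, [541.0, -221.0]), ([258.0, 214.8], 0.31, [357.0, 11.0])]
tip_right [([341.1, 260.4], 0.77, [534.0, -280.0]), ([415.3, 255.4], 0.28, [732.0, -317.0])]
rest [([348.9, 233.3], 0.98, [612.0, -118.0]), ([292.9, 262.3], 0.55, [417.0, -207.0])]
light_box [([334.4, 183.7], 0.71, [665.0, 199.0]), ([257.4, 147.6], 0.7, [446.0, 610.0])]
gauge_nut [([332.0, 190.1], 0.81, [618.0, 78.0])]
gauge_shell [([327.9, 180.5], 0.68, [625.0, 148.0]), ([317.6, 171.7], 0.65, [609.0, 224.0])]
gauge_cone [([320.7, 169.9], 0.62, [624.0, 235.0])]
dish [([341.5, 161.3], 0.68, [748.0, 372.0]), ([295.5, 255.1], 0.64, [432.0, -177.0]), ([310.3, 165.3], 0.48, [620.0, 373.0])]
nut [([412.4, 256.1], 0.46, [746.0, -277.0])]
shell [([398.2, 230.7], 0.58, [761.0, -148.0])]
cone [([400.4, 231.3], 0.56, [766.0, -153.0]), ([310.5, 165.1], 0.53, [621.0, 375.0])]
top [ 285.   18. 1578.]
forceps [([391.4, 240.4], 0.56, [416.0, -220.0])]
tip_left [([394.2, 197.5], 0.45, [549.0, -230.0])]
tip_right [([414.5, 204.7], 0.42, [528.0, -293.0])]
rest [([395.5, 239.9], 0.89, [421.0, -239.0]), ([354.3, 175.6], 0.6, [623.0, -108.0])]
light_box [([269.5, 160.3], 0.81, [667.0, 162.0])]
gauge_nut [([295.1, 174.0], 0.75, [614.0, 78.0]), ([371.1, 133.9], 0.53, [748.0, -156.0]), ([200.5, 257.0], 0.17, [353.0, 356.0])]
gauge_shell [([271.8, 168.8], 0.73, [629.0, 150.0]), ([394.6, 198.0], 0.69, [546.0, -229.0])]
gauge_cone [([247.4, 171.3], 0.92, [620.0, 225.0])]
dish [([208.5, 125.6], 0.81, [778.0, 364.0]), ([208.4, 170.8], 0.75, [629.0, 356.0]), ([392.6, 197.8], 0.73, [554.0, -230.0])]
nut []
shell [([371.9, 135.4], 0.6, [757.0, -164.0])]
cone [([210.3, 174.0], 0.53, [618.0, 349.0]), ([208.4, 170.0], 0.52, [631.0, 356.0])]
```

```bash
python3 - <<'E'
import cv2,numpy as np
t=cv2.imread("pics/t0.png")[80:300,150:470];s=cv2.imread("pics/s0.png")[130:300,200:440]
cv2.imwrite("pics/t1.png",cv2.resize(t,(800,550),interpolation=cv2.INTER_CUBIC))
cv2.imwrite("pics/s1.png",cv2.resize(s,(800,567),interpolation=cv2.INTER_CUBIC))
E
```

```text
(no output)
```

View pics/t1.png

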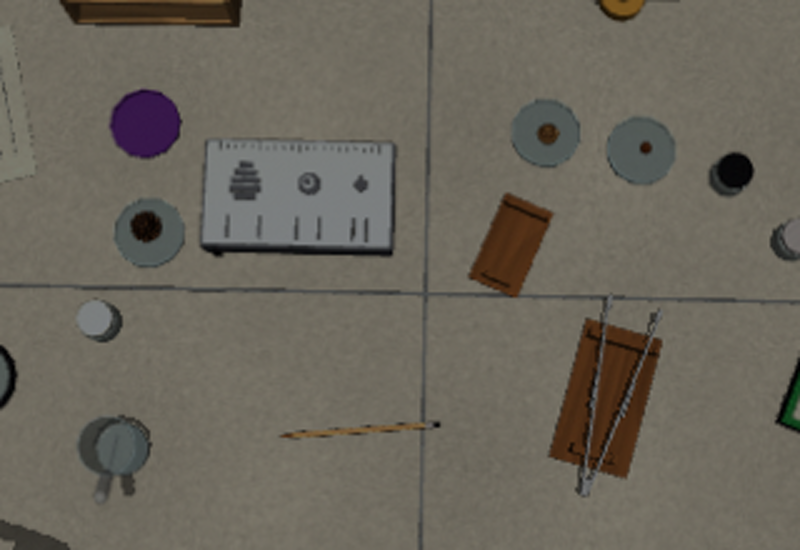

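View pics/s1.png

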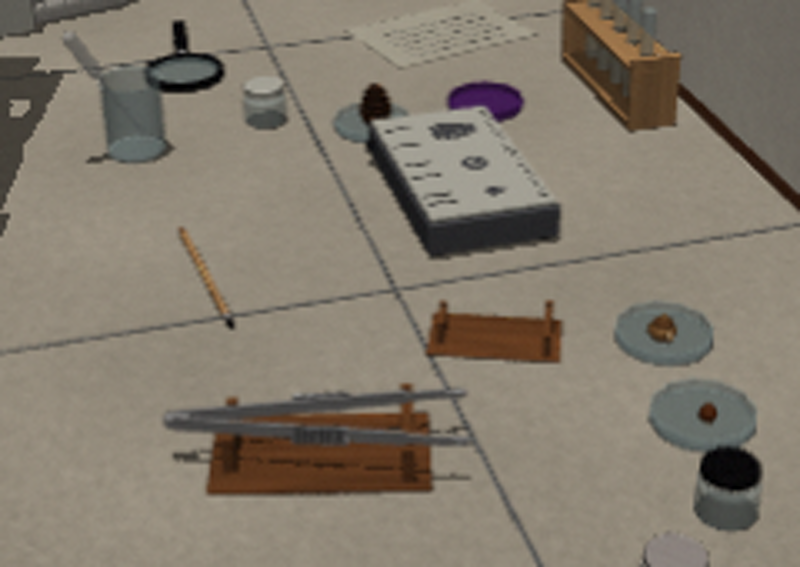

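The dish beside the light box holds the **pine cone** (side crop 375,105; top crop 147,227), so I need the widest pair, gauge_cone, a gap of 40 mm.

Look-alikes:
- Rests: the small empty one is at top px (354,176). The large one, carrying the forceps, is at (395,240), and I'll use that.
- Dishes: the purple one is at (208,129). The cone's dish is at (209,173), and the other two are at (368,133) and (406,140).

Next I'll fit the poses of the forceps and the light box.

```bash
cat >> h.py <<'E'
from scipy.optimize import minimize
def parts(g):
    out=[]
    for s in(1,-1):
        f=lambda x:g/2*(x+120)/240
        def box(x0,x1,th,h): return np.array([[x,s*(f(x)+t),z] for x in(x0,x1) for t in(0,th) for z in(-h/2,h/2)])
        out+= [box(-120,120,3,12) if 0 else box(-120,95,3,12),box(-23,23,8,18),box(90,120,5.5,6)]
    return out
def world(P,p):  # p=x,y,z,yaw,pitch
    return R.from_euler("ZY",[p[3],p[4]]).apply(P)+p[:3]
def render(c,p,g,ss=4):
    m=np.zeros((400*ss,640*ss),np.uint8)
    for P in parts(g):
        u=proj(c,world(P,p)); h=cv2.convexHull(((u+.5)*ss-.5).astype(np.float32))
        cv2.fillConvexPoly(m,np.round(h*16).astype(np.int32),255,shift=4)
    return cv2.resize(m,(640,400),interpolation=cv2.INTER_AREA)/255.
def fit(views,x0,free,scales,names=("x","y","z","yaw","pitch","g")):
    "views: list of (capture, mask); per-view soft IoU"
    x0=np.array(x0,float)
    def full(v):
        x=x0.copy(); x[free]+=v*np.array(scales); return x
    def cost(v):
        x=full(v);J=0
        for c,m in views:
            r=render(c,x[:5],x[5]); J-=np.minimum(r,m).sum()/np.maximum(r,m).sum()
        return J
    n=len(free); sim=np.vstack([np.zeros(n),np.eye(n)])
    r=minimize(cost,np.zeros(n),method="Nelder-Mead",options=dict(initial_simplex=sim,maxiter=250,xatol=.02,fatol=1e-4))
    return full(r.x),r.fun
def glass(c):
    m=arm.trace(c,"light_box"); best=None
    for d in m:
        reg=d["region"]; im=c["img"].astype(int)
        k=((im.min(2)>120)&cv2.dilate(reg.astype(np.uint8),np.ones((3,3))).astype(bool)).astype(np.uint8)
        k=cv2.morphologyEx(k,cv2.MORPH_CLOSE,np.ones((9,9)))
        cs=cv2.findContours(k,cv2.RETR_EXTERNAL,cv2.CHAIN_APPROX_NONE)[0]
        if not cs: continue
        q=max(cs,key=cv2.contourArea)[:,0].astype(float)
        w=np.array([onz(c,u,45)[:2] for u in q]); (cx,cy),wh,a=cv2.minAreaRect(w.astype(np.float32))
        print("glass",d["confidence"],round(cx,1),round(cy,1),np.round(wh,1),round(a,2))
E
python3 - <<'E'
from h import *
s=arm.capture("side");t=arm.capture("top")
V=[]
for c in(s,t):
    glass(c)
    ds=arm.trace(c,"forceps"); print([(round(d["confidence"],2),np.round(np.array(d["bbox"])*[640,400,640,400]),d["region"].sum()) for d in ds])
    for d in ds:
        b=np.array(d["bbox"])*[640,400,640,400]
        if b[0]>250 and b[3]>220: V.append((c,d["region"].astype(float)));break
x0=[420,-225,38,-.25,0,60]
for v in ([0],[1],[0,1]):
    if max(v)<len(V):
        x,f=fit([V[i] for i in v],x0,[0,1,3],[8,8,.06]); print(v,x.round(3),round(f,3))
E
```

```text
glass 0.35 652.3 145.9 [164.7 282.7] 0.67
[(0.83, array([249., 247., 330., 263.]), np.int64(519))]
glass 0.93 666.5 161.3 [227.3 126.7] 89.95
[(0.6, array([381., 198., 417., 278.]), np.int64(130)), (0.26, array([228., 134., 306., 182.]), np.int64(3458))]
[0] [ 4.19048e+02 -2.26382e+02  3.80000e+01 -2.58000e-01  0.00000e+00
  6.00000e+01] -0.287
```

```bash
python3 - <<'E'
from h import *
s=arm.capture("side");t=arm.capture("top")
V=[(c,arm.trace(c,"forceps")[0]["region"].astype(float)) for c in(s,t)]
for v in ([0],[1],[0,1]):
    x,f=fit([V[i] for i in v],[420,-225,38,-.25,0,60],[0,1,3],[8,8,.06]); print(v,x.round(3),round(f,3))
def ov(c,x,name,box,sc):
    im=cv2.resize(c["img"][box[1]:box[3],box[0]:box[2],::-1],None,fx=sc,fy=sc,interpolation=cv2.INTER_CUBIC)
    for P in parts(x[5]):
        h=cv2.convexHull(((proj(c,world(P,x[:5]))-box[:2]+.5)*sc-.5).astype(np.float32)).astype(np.int32)
        cv2.polylines(im,[h],True,(0,255,0),1)
    # light box guess
    for L in [(70,120)]:
        a=-0.02; ctr=np.array([667,162]); Rm=R.from_euler("z",a).as_matrix()
        P=np.array([[sx*70,sy*120,45] for sx,sy in((-1,-1),(1,-1),(1,1),(-1,1))])@Rm.T+[*ctr,0]
        cv2.polylines(im,[((proj(c,P)-box[:2]+.5)*sc-.5).astype(np.int32)],True,(0,0,255),1)
    return im
a=ov(t,x,"",(220,120,420,290),4)
b=ov(s,x,"",(245,155,405,275),5)
cv2.imwrite("pics/a.png",a);cv2.imwrite("pics/b.png",b)
E
```

```text
[0] [ 4.13255e+02 -2.23999e+02  3.80000e+01 -2.64000e-01  0.00000e+00
  6.00000e+01] -0.742
[1] [ 4.23282e+02 -2.26487e+02  3.80000e+01 -2.56000e-01  0.00000e+00
  6.00000e+01] -0.051
[0, 1] [ 4.14972e+02 -2.24547e+02  3.80000e+01 -2.66000e-01  0.00000e+00
  6.00000e+01] -0.786
```

View pics/a.png

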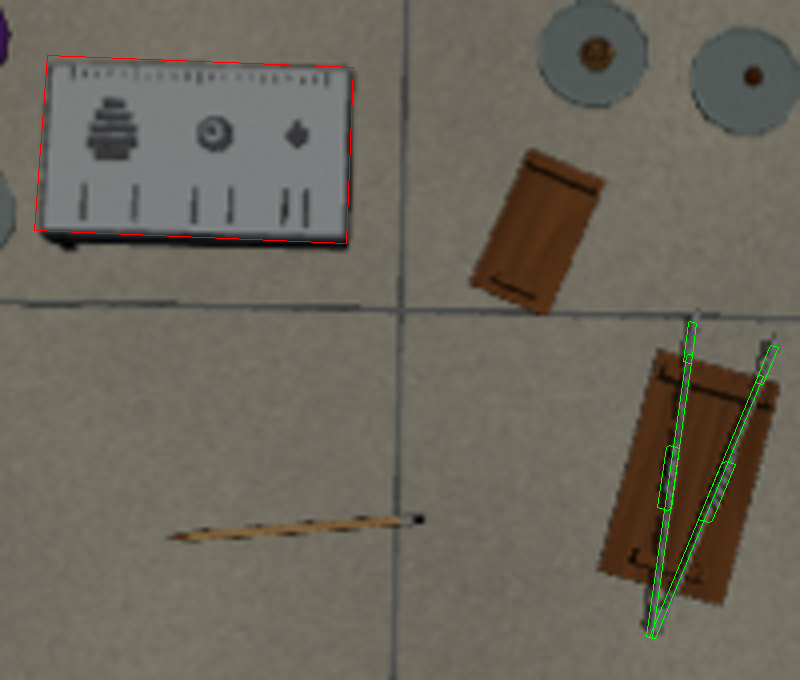

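View pics/b.png

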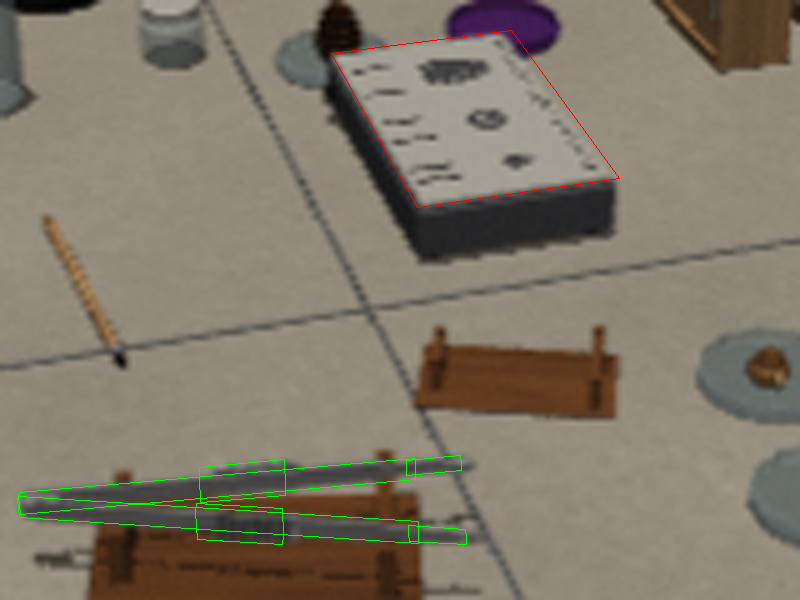

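```bash
cat >> h.py <<'E'
def gauge_render(c,p,ss=6):
    x,y,yaw,ds,dn=p; m=np.zeros((400*ss,640*ss),np.uint8)
    for off,h in((0,20),(ds,14),(dn,8)):
        for s in(1,-1):
            Q=np.array([[a,b+s*h+off,0] for a,b in((-15,-1),(15,-1),(15,1),(-15,1))])
            W=R.from_euler("z",yaw).apply(Q)+[x,y,45]
            u=((proj(c,W)+.5)*ss-.5); cv2.fillConvexPoly(m,np.round(u*16).astype(np.int32),255,shift=4)
    return cv2.GaussianBlur(cv2.resize(m,(640,400),interpolation=cv2.INTER_AREA)/255.,(0,0),.5)
def fit_gauge(views,x0=(621,228,0,-80,-146)):
    x0=np.array(x0,float);sc=np.array([6,6,.04,5,5])
    Q=np.array([[a,b,0] for a,b in((-21,-168),(21,-168),(21,32),(-21,32))])
    ms=[]
    for c in views:
        m=np.zeros((400,640),np.uint8); cv2.fillConvexPoly(m,np.round(proj(c,Q+[621,228,45])).astype(np.int32),1)
        g=c["img"].mean(2); ms.append((m>0,cv2.morphologyEx(g,cv2.MORPH_CLOSE,np.ones((9,9)))-g))
    def cost(v):
        p=x0+v*sc
        return -sum(np.corrcoef(gauge_render(c,p)[m],g[m])[0,1] for c,(m,g) in zip(views,ms))/len(views)
    r=minimize(cost,np.zeros(5),method="Nelder-Mead",options=dict(initial_simplex=np.vstack([np.zeros(5),np.eye(5)])-.2,maxiter=400))
    return x0+r.x*sc,r.fun
def ori(yaw): return R.from_matrix(R.from_euler("z",yaw).as_matrix()@np.array([[0,0,-1.],[1,0,0],[0,-1,0]])).as_rotvec()
E
python3 - <<'E'
from h import *
s=arm.capture("side");t=arm.capture("top")
for v in([s],[t],[s,t]):
    p,f=fit_gauge(v);print(p.round(3),round(f,3))
arm.move_ptp([421,-226,230],ori(-.258))
arm.command_gripper(70)
arm.servo_line([421,-226,80],speed=200)
s=arm.capture("side");t=arm.capture("top")
a=cv2.resize(t["img"][190:290,350:450,::-1],None,fx=4,fy=4,interpolation=cv2.INTER_CUBIC)
b=cv2.resize(s["img"][200:280,240:350,::-1],None,fx=4,fy=4,interpolation=cv2.INTER_CUBIC)
im=np.zeros((400,800,3),np.uint8);im[:400,:350]=a[:,:350];im[:320,355:795]=b
cv2.imwrite("pics/c.png",im);print(arm.sense()["t"],arm.sense()["force"])
E
```

```text
[ 6.18671e+02  2.29115e+02  1.00000e-03 -8.02640e+01 -1.44277e+02] -0.944
[ 6.21875e+02  2.26938e+02  4.00000e-03 -8.01230e+01 -1.43337e+02] -0.731
[ 620.851  228.826   -0.     -80.529 -144.712] -0.79
6.4167 [ 0.17940228 -0.03742579  0.47295142]
```

View pics/c.png

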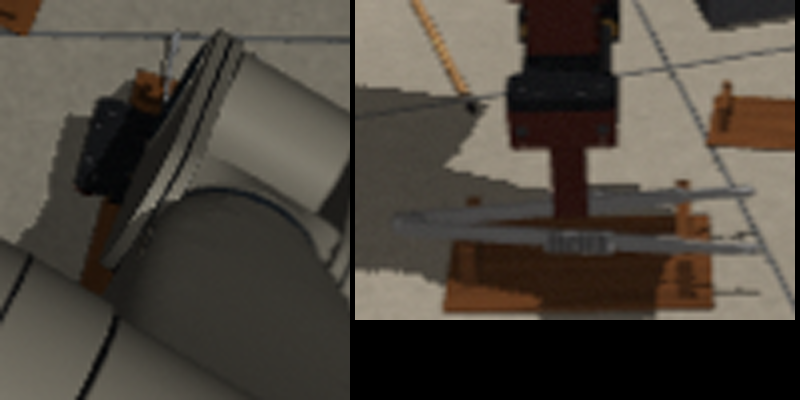

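The side crop shows the near grip's ribs centred at about px (296,261), with the gripper just above and aligned. I'll correct the position along the forceps from that, then descend and squeeze lightly.

```bash
python3 - <<'E'
from h import *
s=arm.capture("side"); yaw=-.258
Rm=R.from_euler("z",yaw)
w=onz(s,(296.2,260.7),38); o=w-Rm.apply([0,-23,0]); print(w.round(1),o.round(1))
d=Rm.inv().apply(o-[421,-226,38]); print("local offset",d.round(1))
print(pin(s,"forceps"))
adv=np.clip(d[0],-6,6)
p=np.array([421,-226,0])+Rm.apply([adv,0,0]); print(p)
arm.servo_line([p[0],p[1],80]); 
print(arm.servo_line([p[0],p[1],27],speed=80,threshold=8))
arm.command_gripper(41,grip_force=20); st=arm.sense(); print(st["gripper_width"],st["force"],st["position"])
arm.servo_line([p[0],p[1],57],speed=60); st=arm.sense(); print(st["gripper_width"],st["force"],st["wrist_torque"],st["t"])
s=arm.capture("side"); save(s,"d.png",(240,200,350,280),6)
ds=arm.trace(s,"forceps");print(ds[0]["confidence"])
x,f=fit([(s,ds[0]["region"].astype(float))],[p[0],p[1],68,yaw,0,50],[0,1,2,3,4],[5,3,3,.03,.03]);print(x.round(3),f)
E
```

```text
[ 418.1 -251.    38. ] [ 424.  -228.8   38. ]
local offset [ 3.6 -2.   0. ]
[(array([333.8, 184.1]), 0.69), (array([295.5, 253.8]), 0.61)]
[ 424.48606995 -226.91990812    0.        ]
False
41.39063907863104 [0.20378806 0.10499807 4.37645728] [ 424.79661974 -227.12228635   27.28479445]
40.99623653209579 [-0.36603003  1.04040025 -1.04922098] [0.02326923 0.03954212 0.05189876] 8.8667
0.71
[ 4.17471e+02 -2.24174e+02  6.68220e+01 -2.24000e-01  1.20000e-02
  5.00000e+01] -0.5917837021125543
```

View pics/d.png

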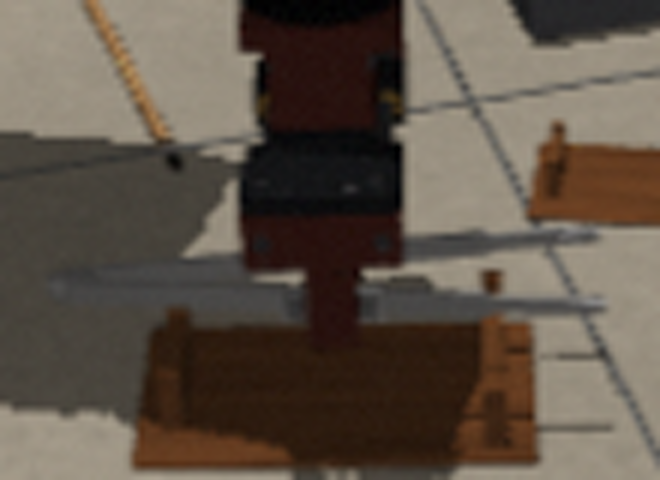

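The forceps are lifted level, with the grip centred on the finger (grip spans crop 288–378, finger at 332). I'll carry them over the box.

```bash
cat > look.py <<'E'
from h import *
def look(name,tz):
    s=arm.capture("side");t=arm.capture("top")
    for n,c in(("s",s),("t",t)):
        for k in("tip_left","tip_right","gauge_cone"):
            z=45 if k[0]=="g" else tz
            print(n,k,[(p.tolist(),q,onz(c,p,z)[:2].round(1).tolist()) for p,q in pin(c,k)[:2]])
    a=cv2.resize(t["img"][145:195,220:310,::-1],None,fx=7,fy=7,interpolation=cv2.INTER_CUBIC)[:,:630]
    b=cv2.resize(s["img"][155:195,290:350,::-1],None,fx=9,fy=9,interpolation=cv2.INTER_CUBIC)
    a=cv2.resize(t["img"][150:190,220:280,::-1],None,fx=6.6,fy=6.6,interpolation=cv2.INTER_CUBIC)
    b=cv2.resize(s["img"][155:195,290:350,::-1],None,fx=6.6,fy=6.6,interpolation=cv2.INTER_CUBIC)
    w=cv2.resize(s["img"][120:240,230:390,::-1],(396,297),interpolation=cv2.INTER_CUBIC)
    w2=cv2.resize(t["img"][130:250,190:350,::-1],(396,297),interpolation=cv2.INTER_CUBIC)
    cv2.imwrite("pics/"+name,np.vstack([np.hstack([a,b]),np.hstack([w2,w])]))
    return s,t
E
python3 - <<'E'
from look import *
p=arm.sense()["position"]
arm.servo_line([p[0],p[1],140],speed=150)
arm.servo_line([498,228,140],ori=ori(0),speed=180)
arm.servo_line([498,228,62],speed=80)
arm.command_gripper(36)
st=arm.sense();print(st["t"],st["gripper_width"],st["position"],st["force"],R.from_rotvec(st["eef_rot"]).as_matrix().round(3))
look("e.png",st["position"][2]+8)
E
```

```text
13.825 36.19342687968341 [498.13198062 228.07426848  62.30528318] [ 0.46839685  0.00088751 -0.45069155] [[-0.  0. -1.]
 [ 1.  0. -0.]
 [ 0. -1. -0.]]
s tip_left [([316.1, 160.0], 0.55, [616.1, 269.4]), ([317.5, 170.8], 0.42, [597.4, 182.6])]
s tip_right [([328.1, 355.8], 0.73, [400.6, -606.0]), ([318.0, 166.2], 0.55, [608.8, 217.4])]
s gauge_cone [([316.9, 171.3], 0.87, [607.3, 228.2]), ([286.9, 166.8], 0.4, [511.2, 296.9])]
t tip_left []
t tip_right [([256.1, 170.4], 0.51, [617.5, 195.5])]
t gauge_cone [([245.3, 169.3], 0.56, [625.9, 232.0])]
```

View pics/e.png

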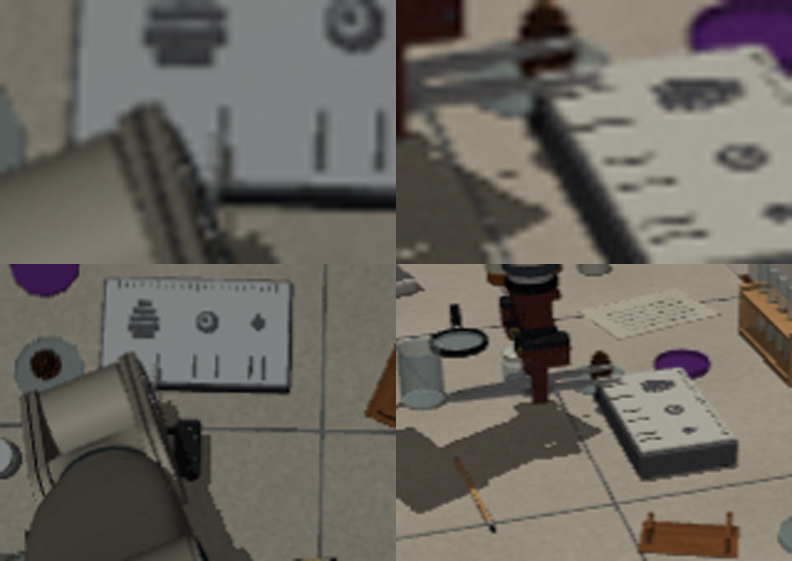

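The top camera shows only the right tip, near the right-hand line. The side camera shows both tips. I'll go down to working height, where parallax is small, and overlay the predicted tips.

```bash
python3 - <<'E'
from look import *
arm.servo_line([499,228,47.5],speed=50,threshold=6)
st=arm.sense();print(st["t"],st["gripper_width"],st["position"],st["force"])
s=arm.capture("side");t=arm.capture("top")
pos=np.array(st["position"]);g=2*(st["gripper_width"]-16)
x=[pos[0],pos[1],pos[2]+11,0,0]
def big(c,b,sc,draw):
    im=cv2.resize(c["img"][b[1]:b[3],b[0]:b[2],::-1],None,fx=sc,fy=sc,interpolation=cv2.INTER_CUBIC)
    if draw:
        f=lambda W:((proj(c,W)-b[:2]+.5)*sc-.5).astype(np.int32)
        for i,P in enumerate(parts(g)):
            if i%3==2: cv2.polylines(im,[cv2.convexHull(f(world(P,x)))],True,(0,255,0),1)
        for sg in(1,-1): cv2.polylines(im,[f(np.array([[605,228+20*sg,45],[635,228+20*sg,45]],float)+[.5,.4,0])],False,(0,0,255),1)
    return im
A=[np.hstack([big(t,(232,155,272,185),10,d),big(s,(296,157,336,187),10,d)]) for d in(0,1)]
cv2.imwrite("pics/f.png",np.vstack(A))
np.save("mask.npy",0)
E
```

```text
14.6667 35.86757731341011 [498.68102153 227.83734237  46.92020797] [-0.22029289  0.28617186 -0.37464293]
```

View pics/f.png

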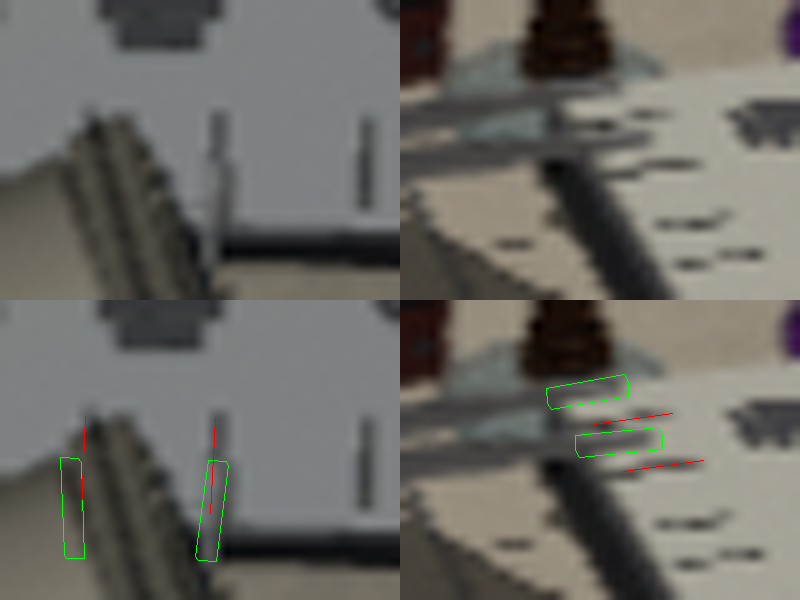

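```bash
python3 - <<'E'
from look import *
st=arm.sense();pos=np.array(st["position"]);g=2*(st["gripper_width"]-16);print(st["gripper_width"])
S=[arm.capture("side") for _ in range(3)];T=[arm.capture("top") for _ in range(3)]
s,t=S[0],T[0]
si=np.mean([c["img"].mean(2) for c in S],0);ti=np.mean([c["img"].mean(2) for c in T],0)
print("top rows 165-180, cols 248-259");print(ti[165:181,248:260].round().astype(int))
print("side rows 163-178, cols 310-328");print(si[163:179,310:328].round().astype(int))
q=lambda c,P:proj(c,np.array(P,float)).round(2).tolist()
for dx in(0,-10,-20):
    x0=pos[0]+120+dx; k=g/2*(240+dx)/240; z=pos[2]+11
    print(dx,"top inner/outer top-edge",q(t,[[x0,pos[1]-k,z+3],[x0,pos[1]-k-5.5,z+3]]),"side top-inner, bottom-outer",q(s,[[x0,pos[1]-k,z+3],[x0,pos[1]-k-5.5,z-3]]))
for X in(608,620,632): print(X,"line R at y208: top",q(t,[[X,208,45]]),"side",q(s,[[X,208,45]]), "per mm",q(s,[[X,209,45]]))
print("t gauge",fit_gauge([t])[0].round(2),"s gauge",fit_gauge([s])[0].round(2))
E
```

```text
36.280405115260834
top rows 165-180, cols 248-259
[[128 128 128 128 128 128 128 128 128 128 129 128]
 [128 128 128 129 128  97 103 128 128 129 128 128]
 [128 128 128 128 128  86  94 129 128 128 128 128]
 [128 128 128 128 128  86  94 128 129 128 129 128]
 [128 128 128 128 129  88  96 128 128 128 128 128]
 [116 128 128 128 114  90 109 128 128 128 128 128]
 [104 128 128 129 118 106 100 116 128 128 129 129]
 [ 62 108 128 129 119 111  88 104 128 128 128 128]
 [ 62 106 128 128 119 102  79 105 129 128 128 128]
 [ 69  95 128 113 104  98  77 106 129 129 128 129]
 [ 48  56 108 112 103  89  69 106 128 129 128 128]
 [ 49  44  94 125 104  71  63 106 128 128 128 128]
 [ 55  47  49  81  99  78  65  84  90 102 110 110]
 [ 54  42  29  42  79  70  51  56  56  61  63  62]
 [ 51  42  35  20  77  69  23  25  24  24  24  24]
 [ 54  40  36  20  78  69  16  15  14  15  15  15]]
side rows 163-178, cols 310-328
[[ 18  12  22  27  23  22  26  67  99 106 102 105 126 138 138 139 140 139]
 [ 27  31  38  46  51  58  73 103 115 119 121 110 128 148 150 150 153 158]
 [ 79  87  73  83  92  86  77  88 129 149 155 160 1
[... 1089 characters left out ...]
ter [[321.5, 169.21], [321.94, 171.38]]
-10 top inner/outer top-edge [[252.02, 173.68], [253.82, 173.72]] side top-inner, bottom-outer [[318.74, 169.48], [319.18, 171.65]]
-20 top inner/outer top-edge [[251.61, 176.89], [253.41, 176.93]] side top-inner, bottom-outer [[315.97, 169.75], [316.41, 171.92]]
608 line R at y208: top [[252.81, 175.13]] side [[318.58, 173.69]] per mm [[318.5, 173.57]]
620 line R at y208: top [[252.97, 171.32]] side [[321.8, 173.24]] per mm [[321.72, 173.12]]
632 line R at y208: top [[253.13, 167.52]] side [[325.01, 172.79]] per mm [[324.93, 172.67]]
t gauge [ 6.2246e+02  2.2645e+02 -1.0000e-02 -7.9500e+01 -1.4303e+02] s gauge [ 618.11  228.56    0.    -79.65 -143.72]
```

```bash
python3 - <<'E'
from look import *
st=arm.sense();pos=np.array(st["position"]);g=2*(st["gripper_width"]-16);print(st["gripper_width"],g,pos,st["t"])
s=arm.capture("side");z=pos[2]+8
q=lambda P:proj(s,np.array(P,float)).round(2).tolist()
for dx in(-8,-4,0):
    X=pos[0]+117+dx;k=g/2
    print(dx,"L inner low",q([[X,pos[1]+k,z]]),"L inner top",q([[X,pos[1]+k,z+6]]),"L outer top",q([[X,pos[1]+k+5.5,z+6]]),"R outer low",q([[X,pos[1]-k-5.5,z]]),"R in top",q([[X,pos[1]-k,z+6]]))
for X in(608,620): print(X,"lineL",q([[X,248,45]]),"z+1",q([[X,248,46]]))
im=s["img"].mean(2); print(im[157:171,305:325].round().astype(int))
print(s["img"][163:168,314:319].tolist())
E
```

```text
36.12979049977296 40.25958099954592 [499.10500629 228.04615859  47.67700348] 15.0667
-8 L inner low [[315.6, 166.29]] L inner top [[315.57, 164.81]] L outer top [[315.17, 164.18]] R outer low [[318.99, 171.69]] R in top [[318.55, 169.52]]
-4 L inner low [[316.66, 166.15]] L inner top [[316.63, 164.67]] L outer top [[316.23, 164.04]] R outer low [[320.07, 171.54]] R in top [[319.63, 169.37]]
0 L inner low [[317.71, 166.01]] L inner top [[317.69, 164.52]] L outer top [[317.29, 163.9]] R outer low [[321.15, 171.39]] R in top [[320.71, 169.22]]
608 lineL [[315.63, 168.95]] z+1 [[315.63, 168.7]]
620 lineL [[318.8, 168.51]] z+1 [[318.79, 168.27]]
[[140 139 139 120  67  14  17  14  16  17  57 113 139 138 138 138 140 137
  136 135]
 [139 140 139 117  61  21  19  16  16  22  52 105 136 139 139 142 139 139
  136 136]
 [141 138 139  92  13  11  16  13  14  12  11  56 114 138 138 137 139 137
  138 137]
 [138 136 133  89  20  16  15  14  16  13  18  54 108 137 136 137 137 138
  139 138]
 [112 108  89  45  14  15  17  20  23  22  14  22  82 120 131 134 137 138
  136 136]
 [ 99 105  84  37  15  11 
[... 437 characters left out ...]
160 161 159 160 156 152 151 151 153
  155 160]
 [ 89  98 105 109 108  79  56  88 134 151 149 148 151 136 105  89 110 124
  145 160]
 [108 107 109 109 109  78  51  66  75  79  68  57  85 122 134 140 152 159
  161 161]
 [ 75  77  84 100 111  92  66  67  88  95  85  84  96  95  95  94 132 161
  160 158]]
[[[34, 23, 17], [32, 24, 20], [33, 26, 23], [68, 67, 62], [98, 100, 94]], [[58, 54, 51], [63, 60, 57], [78, 74, 71], [95, 94, 93], [107, 109, 107]], [[93, 91, 90], [81, 80, 79], [76, 74, 72], [91, 90, 86], [134, 132, 125]], [[115, 114, 108], [121, 119, 113], [116, 114, 107], [117, 115, 106], [148, 145, 134]], [[167, 163, 151], [166, 164, 152], [165, 161, 150], [166, 163, 151], [162, 159, 148]]]
```

Both views agree: the gap is about 40 mm, but the tips sit about 1.7 mm too far towards +y relative to the lines. I'll shift them and check again.

```bash
python3 - <<'E'
from look import *
arm.servo_line([500,226.4,47.5],speed=20); arm.pause(.7)
W=[]
S=[];T=[]
for _ in range(4):
    W.append(arm.sense()["gripper_width"]);S.append(arm.capture("side"));T.append(arm.capture("top"))
st=arm.sense();pos=np.array(st["position"]);print(np.round(W,2),pos,st["force"],st["t"])
si=np.mean([c["img"].mean(2) for c in S],0);ti=np.mean([c["img"].mean(2) for c in T],0)
print(ti[166:181,248:258].round().astype(int));print(si[163:175,312:326].round().astype(int))
s=S[-1];t=T[-1]
a=cv2.resize(t["img"][155:185,232:272,::-1],None,fx=10,fy=10,interpolation=cv2.INTER_CUBIC)
b=cv2.resize(s["img"][157:187,296:336,::-1],None,fx=10,fy=10,interpolation=cv2.INTER_CUBIC)
w=cv2.resize(s["img"][100:300,180:460,::-1],(420,300));w2=cv2.resize(t["img"][80:280,150:430,::-1],(380,300))
cv2.imwrite("pics/g.png",np.vstack([np.hstack([a,b]),np.hstack([w2,w])]))
E
```

```text
[36.02 36.39 35.82 36.33] [499.99064921 226.39639276  47.50238351] [ 0.7524991   0.73582582 -0.94796983] 16.4667
[[128 128 128 128 128  98 102 128 128 128]
 [128 128 128 128 128  86  94 128 128 129]
 [128 128 128 128 128  86  94 128 128 128]
 [111 128 128 128 128  88  96 128 128 128]
 [ 94 128 128 129 115 100 113 126 128 128]
 [ 65 107 128 128 113 103 106 118 128 128]
 [ 37  93 128 128 123 112  89 107 128 128]
 [ 35  62 108 128 111 102  82 102 129 128]
 [ 55  51  94 128 116 106  78 100 128 128]
 [ 63  43  57 108 120 104  70 100 129 128]
 [ 56  46  39  94 111 100  79 102 129 128]
 [ 54  77  67  49  83  91  70  76  90 102]
 [ 60  54  41  25  55  78  59  47  56  61]
 [ 68  49  56  47  43  63  44  21  24  25]
 [ 71  53  56  48  40  58  39  14  15  15]]
[[ 18  25  20  15  23  65  97 107 103 105 127 139 138 138]
 [ 32  36  36  37  62  93 109 120 122 109 127 148 150 152]
 [ 91  82  84  97  94  84 120 149 154 159 160 160 159 160]
 [ 73  74  80  96 112 121 142 159 159 159 160 160 159 160]
 [ 97 118 144 160 159 159 157 152 151 153 155 157 160 159]
 [ 89 133 151 151 149 152 139 107  90 108 124 145 160 160]
 [ 66  76  82  73  56  92 132 143 138 146 158 159 159 159]
 [ 82  94 106 105  97 107 106  92  87 115 150 159 159 159]
 [ 70  70  69  73  78  82  86  97 104 125 152 160 160 160]
 [ 63  65  64  93 119 132 151 157 152 150 150 149 150 153]
 [ 22  40  56  90 137 154 150 131  95  76  77  79  88 112]
 [ 20  26  46  63 121 119  78  86  92  92 133 159 160 159]]
```

View pics/g.png

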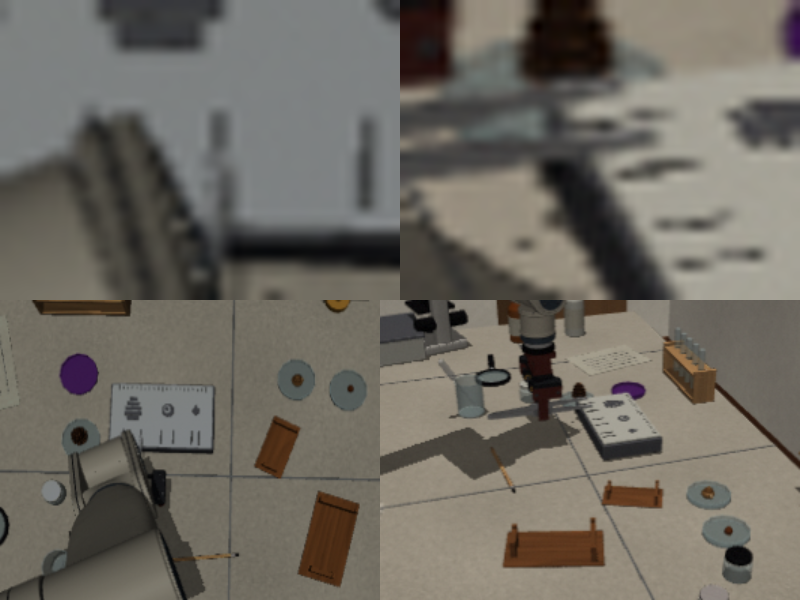

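The workspace is otherwise undisturbed. At 3 mm per pixel, single frames are ambiguous to about 1–2 mm. A short sideways sweep will locate the inner-edge crossings with sub-pixel accuracy.

```bash
python3 - <<'E'
from look import *
import pickle
D=[]
for y in np.arange(228.4,221.3,-.5):
    arm.servo_line([500,y,47.5],speed=15); arm.pause(.12)
    st=arm.sense();t=arm.capture("top");s=arm.capture("side")
    D.append((st["position"],st["gripper_width"],t["img"].mean(2),s["img"].mean(2)))
    ti=D[-1][2]; si=D[-1][3]
    print(round(st["position"][1],2),round(st["gripper_width"],2),"top col251-255:",ti[171:175,251:256].mean(0).round(0),"r178-180:",ti[179:182,251:256].mean(0).round(0),"sideR c317-318 r168-173",si[168:174,317:319].mean(1).round(0),"L c313-315 r163-168",si[163:169,313:316].mean(1).round(0))
arm.servo_line([500,226.4,47.5],speed=20)
pickle.dump((D,t,s),open("sweep.pkl","wb"));print(arm.sense()["t"])
E
```

```text
228.39 36.11 top col251-255: [121. 111. 101.  81. 106.] r178-180: [28. 64. 64. 30. 34.] sideR c317-318 r168-173 [111. 103.  95. 101. 156. 152.] L c313-315 r163-168 [ 26.  57.  90. 105. 159. 148.]
227.89 35.88 top col251-255: [128. 120. 110.  83. 103.] r178-180: [39. 64. 63. 35. 37.] sideR c317-318 r168-173 [109.  92.  90. 102. 155. 151.] L c313-315 r163-168 [ 22.  48.  93. 100. 159. 144.]
227.4 36.28 top col251-255: [129. 119. 111.  82. 101.] r178-180: [32. 55. 58. 37. 36.] sideR c317-318 r168-173 [144. 104.  91.  92. 152. 152.] L c313-315 r163-168 [ 23.  48.  94. 100. 157. 144.]
226.9 36.2 top col251-255: [128. 121. 110.  81. 102.] r178-180: [54. 48. 55. 41. 30.] sideR c317-318 r168-173 [145. 110.  98.  93. 152. 152.] L c313-315 r163-168 [ 21.  46.  93.  97. 156. 144.]
226.37 35.88 top col251-255: [128. 116. 106.  89. 107.] r178-180: [48. 40. 55. 50. 31.] sideR c317-318 r168-173 [144. 111. 107.  83. 141. 152.] L c313-315 r163-168 [ 19.  37.  87.  84. 139. 145.]
225.92 36.02 top col251-255: [123. 115. 105.  91. 109.] r178-180: [56. 34. 65. 62. 31.] sideR c317-318 r168-173 [146. 113. 
[... 1135 characters left out ...]
] sideR c317-318 r168-173 [140.  72. 124.  78. 114. 156.] L c313-315 r163-168 [ 18.  32.  89.  73. 119. 150.]
222.4 36.21 top col251-255: [ 83. 100.  76.  90. 102.] r178-180: [53. 47. 34. 55. 58.] sideR c317-318 r168-173 [141.  74. 133.  73. 105. 155.] L c313-315 r163-168 [ 18.  26.  76.  70. 112. 151.]
221.9 36.15 top col251-255: [ 77.  96.  82.  95. 109.] r178-180: [52. 49. 42. 54. 53.] sideR c317-318 r168-173 [140.  73. 133.  86. 105. 156.] L c313-315 r163-168 [ 19.  26.  76.  67. 107. 151.]
221.38 36.15 top col251-255: [ 75.  90.  82.  95. 110.] r178-180: [57. 56. 50. 50. 48.] sideR c317-318 r168-173 [140.  74. 135.  83. 102. 156.] L c313-315 r163-168 [ 19.  22.  63.  74. 106. 150.]
23.9
```

In the sweep, the tip's visible edge crosses the right-hand line at about y = 224.75. Adding 2.06 mm for parallax gives a correct y of about 226.8. The side view gave about 226.4, so I'll settle at 226.6, check that it's steady and hand in.

```bash
python3 - <<'E'
from h import *
arm.servo_line([500,226.6,47.5],speed=15); arm.pause(.8)
w=[]
for _ in range(8): arm.pause(.08); w.append(arm.sense()["gripper_width"])
st=arm.sense();print(np.round(w,2),np.mean(w),st["position"],st["force"],st["t"],np.abs(st["joint_velocities"]).max())
s=arm.capture("side");si=s["img"].mean(2);print(si[163:175,312:324].round().astype(int))
arm.sign_off()
E
```

```text
[36.14 36.25 36.1  36.23 35.91 36.16 36.03 36.23] 36.13269983396468 [499.97632693 226.59161297  47.47767973] [-0.37456566 -0.5792512  -0.57988032] 25.6167 0.0014456150006603092
[[ 20  24  21  17  25  70 100 107 101 105 126 140]
 [ 30  38  38  50  69 104 119 119 122 107 127 147]
 [ 91  86  90  96  87  77 119 149 156 160 160 159]
 [ 74  82  86  95 112 120 144 158 158 158 160 159]
 [110 149 159 159 160 159 158 154 150 152 154 158]
 [ 88 134 152 150 148 152 137 108  89 109 126 144]
 [ 68  73  79  72  58  90 132 144 138 146 157 158]
 [ 82  94  99 100  94 100  99  98  93 116 149 159]
 [ 71  70  68  74  76  82  87  96 110 129 151 161]
 [ 64  65  64  91 117 133 152 156 151 150 150 150]
 [ 23  42  56  90 138 154 148 132  96  75  77  78]
 [ 22  27  45  65 122 120  79  86  91  91 135 160]]
the job is handed in; nothing more can be done
```

I handed the job in at 25.6 s with the forceps held over the widest pair of lines (gauge_cone), because the dish beside the light box holds the pine cone. The arm lifted them off the larger rest by the ribbed grips, carried them over the box and squeezed them.

**Last checks**
- **Gap:** the width over the grips read 36.13 mm on average, which means a tip gap of about 40.3 mm. Single readings varied by about ±0.2 mm.
- **Height and contact:** from the arm's pose, the tips are about 10.5 mm above the glass. The tool force was below 1 N, so there is no sign of contact with the light box.
- **Bench:** I saw nothing else moved in the last wide views.

**What disagreed or stayed unsure**
- **Sideways position:** the side view put the right place at y ≈ 226.4 and the top-view sweep at about 226.8. I used 226.6, so I expect the tips to be within about 1 mm of the lines.
- **Left tip:** the arm hid it from the top camera, so I checked it only in the side view. There the gap matched to about 0.5 mm.
- **Finding the tips:** the networks' tip positions and the first silhouette fits were too rough to use, so I judged the final position from pixel values.

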